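Put the slab float away in the sliding-cover tool case

ROBOT

A 6-joint arm with a two-finger parallel gripper is mounted at the origin on the work surface. World frame = base frame: x ahead of the robot, y to its left, z up, the work surface at z = 0. Lengths are in m, angles in rad, forces in N, time in s.
With the tool pointing down it reaches from about 0.325 to 0.9 m from the base axis. Payload 3.5 kg.
Tool frame: the origin (TCP) lies where the fingers leave the gripper's body, on its centre line; the fingertips stand 73 mm ahead of it and the grasp point (between the pads) lies 54 mm ahead of it; z points along the fingers, y is the line along which they close (so a half turn about z gives the same grasp; the last joint's range is limited). The gripper opens to 85 mm and grips with 20 to 120 N. Pads are 22 mm wide; open, the fingers measure 114 mm over their backs; the gripper's body (76 mm by 85 mm) begins 54 mm behind the grasp point. The pads swing forward as they close: fully open they stand 13 mm farther back than shut.
Start: joints at [-1.428, 0.276, -0.026, 1.268, 0, 1.467], TCP at [0.152, -0.606, 0.304] pointing down, gripper open.
Joint ranges: [-3.12, 3.12], [-0.85, 1.88], [-1.08, 1.24], [-1.95, 2.15], [-1.57, 1.53], [-3.14, 3.14]. Speed limits (rad/s): [2.57, 2.57, 3.14, 3.14, 3.14, 3.14].

INTERFACE

Orientations are given as a rotation vector (axis times angle).
In Python, from station import * gives the robot as it stands.
- The arm moves only by the shell command python3 -m jog 'ROWS' [FORCE]. ROWS is JSON, a list of rows, each a list of 3 entries, a list of its own where there are three numbers: the turn, a rotation vector about the world's x, y, z in degrees, then the shift along the world's x, y, z in m, then the finger opening in m, from 0 to 0.0854. In form: [[[wx, wy, wz], [tx, ty, tz], jaw], ...]. A call has 1 to 5 rows; each row is the pose to reach, as a shift and turn from the pose commanded when the call began; what a row does not reach only later rows make up. A row lasts 1/8 s, in which the tool goes at most 62.5 mm and 10.7 degrees, less where a joint would pass 70% of its speed; a pose out of reach is approached as far as the arm can. A call with a gripper value outside its range is refused whole. The fingers move at their own pace and stop on an object; FORCE is the grip in N (left out, the last holds). Time passes only in rows, so rows that repeat a pose let the fingers close. It gives the time, the measured TCP pose, the force, the opening and the grip force at its end, in the units of the state.
- state(): the state, without advancing time (a new reading comes with each control period).
- grab_frame(name): name is "scene" or "top"; returns the picture (400x640x3 uint8, red, green, blue); there is no depth.
- camera_info(name): a dict with "fx", "fy", "cx", "cy" (pixels), "distortion" ([k1, k2, p1, p2, k3] as OpenCV has them; the pictures are not rectified), "R" (3x3) and "t" (3): a world point X has camera coordinates R X + t. Camera axes: x right, y down, z forward; pixel columns grow to the right and rows downward; lengths in m; the calibration is good to about 2 mm. A picture is of the moment at which its call begins. camera_info takes no time and is no camera call.
- sign_off(): hands the job in; it is judged then, once.
Trained networks look in the newest picture that a camera, given by its name, has taken for a name from the list of things; names that differ only in an ending like _2 or _b are one class to them, and where a whole thing is asked for, a point or a joint stands for the part that bears it (a point fixed in the world has none). Each returns a list of dicts, best first, with "p" (0 to 1); they miss things now and then, are a little off and sometimes report something else, mostly with a low value. They report only what shows in the picture. A call takes as long as a camera call. They do not tell look-alikes from the thing itself.
- spot_in(query, camera): "rect" ([centre column, centre row, width, height] in pixels, round what is visible of it).
The state is a dict: "t": time; "q": joint angles; "joint_velocities": joint speeds; "joint_torque": joint torques, N m; "tool_pos": TCP position; "ee_rot": TCP orientation; "force": force on the tool from outside, world axes, zero at the start; "ft_torque": the same for the moment, N m; "gripper_width": opening from 0.0 (shut) to 1.0 (fully open); "grip_force": force on a finger pad.
Only numpy, scipy, OpenCV 4.12 (cv2) and the standard library are available. Lean on these libraries where they do the work, as an engineer would, in place of code of your own. Each camera call takes 0.05 s, during which the arm holds its last target. There are 200 camera calls.

TASK

In the pottery, first slide the cover of the wooden tool case right back. Then take the pale float with the blue grip out of the rack, lay it flat on the cork mat with its grip up and let go of it, pick it up again by the grip and lay it flat, grip up, in the open bay of the case without dropping it; finally slide the cover fully shut, past its spring catch, leaving the other things where they are.

Things in the scene. Friction and masses are not known exactly. Their poses are not given: they have to be found in the camera images.
- case: Grey-painted wooden tool case with a pale wooden cover, fixed to the bench, 222 mm long (its x), 110 wide (its y), 54 high. Origin at the centre of its underside, z up. Side walls along x are 8 mm thick and 54 high, the end walls 8 mm thick and 45 high. Its cover slides along the case's +x to open and then sticks out over the +x end
- case_bay (a point): Centre of the floor of the case's bay, 8 mm above the bench, axes as the case. The bay is 148 mm (x) by 94 mm (y) and 38 mm deep below the cover; a 43 mm high divider bounds it towards +x, and beyond that is a small compartment that always stays covered
- cover (a joint): How far the pale sliding cover is open, m: 0 fully shut, 0.160 fully back (hard stops at both). Dry friction is about 2.5 N; near shut a spring catch under the cover must be overcome: when closing, it starts to resist at about 0.020 and takes a push of 10 to 12 N, friction included, to get over; below about 0.008 it snaps the cover shut by itself. Opening takes the same pull at the start
- cover_grip (a point): Centre of the green grip bar on top of the cover, axes as the case. The bar is 14 mm (x) by 60 mm (y), and 28 mm tall, rising from the cover's top at 52 mm above the bench to 80 mm; this point is 66 mm above the bench. It moves with the cover; 36 mm from the cover's -x edge
- rack: Plywood rack fixed to the bench, 110 mm (x) by 140 mm (y), with two slots along x at y = -42 and +42 mm. Slot floors are 12 mm above the bench, slots 12.5 mm wide between rails that rise to 38 mm. Origin at the centre of its underside. It holds the two floats on edge, in either order
- float: The float to put away: a pale wooden plate 130 mm (x) by 10 mm (y) by 76 mm (z) with a blue grip bar on its +y face. Starts standing on a long edge in a rack slot, z up, leaning up to 5 degrees; the +y face looks away from the robot. Origin: middle of the lower long edge face, midway through the plate's thickness. Lying flat grip up its +y axis points up and it is 32 mm high in all. Mass 0.1 to 0.25 kg
- float_grip (a point): Centre of the float's blue grip bar, axes as the float: at x 0, y 16 mm, z 38 mm in the float's frame. The bar is 70 mm (x) by 16 mm (z) and stands 22 mm out of the plate's face (from y = 5 to 27 mm); above it 30 mm of bare plate reach to the upper edge. Lying flat it is 21 mm above what the float lies on
- old_float: A dark wooden float with a black grip, same shape and frame as the pale one, in the rack's other slot. Leave it there
- mat: Cork mat fixed to the bench, 190 mm (x) by 170 mm (y), 4 mm thick; origin at the centre of its underside
- glaze_jar: White ceramic jar with a lid, 60 mm across, 75 mm high, loose; origin under its centre. Leave alone
- clay_cup: Terracotta cup 76 mm across, 85 mm high, loose; origin under its centre. Leave alone
- bowl: Blue bowl 130 mm across, 50 mm high, loose; origin under its centre. Leave alone
- loop_tool: Loop trimming tool with dark wooden handle 16 mm thick, about 160 mm long along its x, lying on the bench; origin under its middle. Leave alone
- wood_knife: Wooden modelling knife 160 by 20 by 8 mm lying on the bench along its x; origin under its centre. Leave alone
There are look-alikes about, which are no part of the job. There is more than one size of the case; the one meant has the size given above.

How it is judged:
By the outcome, as a careful person would: the job done as asked, in the order asked, and still so for the second after the job is handed in, with the robot touching nothing.
It also fails if it takes over 72 s, if anything falls off the work surface, if the arm or the gripper's body presses on something with over 40 N, if the wrist force passes 120 N, or if a joint passes its speed limit or range.

## Working session

There is one attempt and no reset: what is moved stays moved. The work goes in short steps, Python scripts to look and compute and a shell command to move; the robot and the scene stay as the last step left them, time stands still between calls to the robot, and variables do not carry over. Pictures are saved under pics/ and viewed, at most 10 in all, crops included, and the job is handed in when it is done.

```bash
mkdir -p pics; ls
python3 - <<'E'
from station import *
import cv2,numpy as np
for c in("scene","top"):
    f=grab_frame(c); cv2.imwrite(f"pics/{c}0.png",f[:,:,::-1])
    i=camera_info(c); print(c,i)
    for n in("case","cover_grip","rack","float","float_grip","old_float","mat"):
        print(n,[([round(v) for v in d["rect"]],round(d["p"],2)) for d in spot_in(n,c)])
s=state();print(s["t"],s["tool_pos"],s["ee_rot"],s["gripper_width"])
E
```

```text
pics
scene {'fx': 435.8458542464963, 'fy': 435.8458542464963, 'cx': 313.39648182769275, 'cy': 200.57344203651311, 'distortion': array([-0.06245805,  0.        ,  0.        ,  0.        ,  0.        ]), 'R': array([[-0.26287246,  0.96477962,  0.00991776],
       [ 0.74000064,  0.20820185, -0.63957098],
       [-0.61910994, -0.16078645, -0.76866807]]), 't': array([ 0.16877481, -0.30872453,  1.52618836])}
case [([415, 259, 95, 65], 0.7), ([440, 169, 57, 30], 0.6)]
cover_grip [([440, 165, 51, 21], 0.62), ([415, 255, 93, 53], 0.57)]
rack [([210, 204, 48, 40], 0.62)]
float [([207, 206, 49, 25], 0.8)]
float_grip [([203, 206, 51, 26], 0.95)]
old_float [([204, 206, 54, 28], 0.71), ([212, 180, 48, 22], 0.57)]
mat [([306, 232, 76, 64], 0.88)]
top {'fx': 477.01353305471696, 'fy': 477.01353305471696, 'cx': 323.8735573629456, 'cy': 205.64818651638075, 'distortion': array([-0.10527981,  0.        ,  0.        ,  0.        ,  0.        ]), 'R': array([[-0.01933724, -0.9997602 , -0.01027704],
       [-0.99320784,  0.02038806, -0.1145535 ],
       [ 0.11473556,  0.00799209, -0.99336392]]), 't': array([-0.00635384,  0.46854387,  1.19903221])}
case [([213, 306, 65, 40], 0.77), ([222, 172, 91, 45], 0.76)]
cover_grip [([221, 171, 89, 37], 0.94), ([211, 306, 60, 31], 0.79), ([447, 160, 56, 16], 0.21)]
rack [([448, 184, 50, 54], 0.89)]
float [([447, 164, 57, 15], 0.92)]
float_grip [([447, 165, 62, 13], 0.87)]
old_float [([454, 194, 58, 18], 0.93), ([339, 185, 70, 76], 0.34)]
mat [([338, 185, 69, 75], 0.95)]
0.8 [ 0.15205753 -0.60619489  0.30390888] [-3.11784423e+00 -3.85116235e-01 -5.78411019e-06] 1.0033554427072333
```

Run:
```python
import cv2
a=cv2.imread("pics/top0.png"); cv2.imwrite("pics/topx.png",cv2.resize(a[100:360,150:520],(800,562),interpolation=cv2.INTER_CUBIC))
a=cv2.imread("pics/scene0.png"); cv2.imwrite("pics/scenex.png",cv2.resize(a[110:330,160:480],(800,550),interpolation=cv2.INTER_CUBIC))
```

```text
(no output)
```

View pics/topx.png

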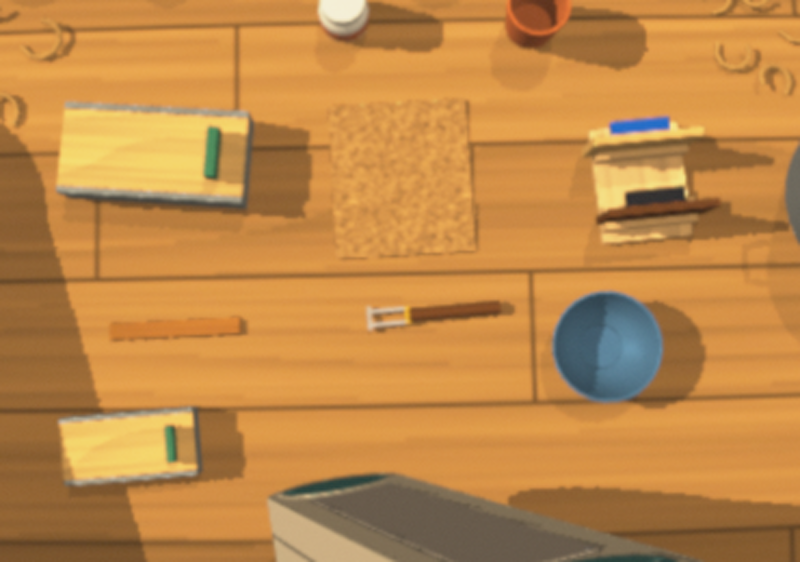

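View pics/scenex.png

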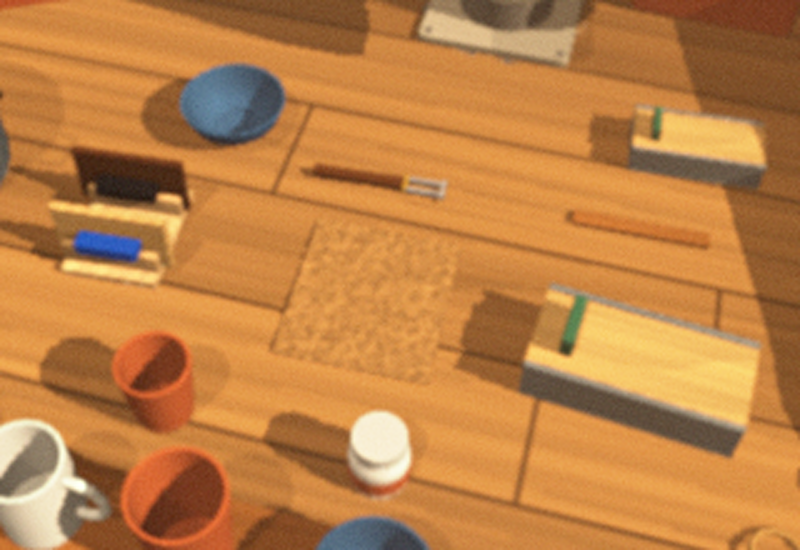

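Top picture (crop scale 2.162, offset 150,100):
- **Cases:** the large case is at about (222,172). The small look-alike at (213,306) is the wrong size.
- **Floats:** the pale float with the blue grip is at (447,164). The dark float with the black grip is at (454,194).
- **Mat:** at (338,185).
- **Other look-alikes:** two blue bowls and two cups.

I choose the large case and the pale float. Next I fit their poses.

```bash
cat > h.py <<'E'
import numpy as np, cv2
from station import *
from scipy.optimize import least_squares
from scipy.spatial.transform import Rotation as Ro
CI={c:camera_info(c) for c in("scene","top")}
def proj(c,X):
    i=CI[c];K=np.array([[i["fx"],0,i["cx"]],[0,i["fy"],i["cy"]],[0,0,1.]])
    return cv2.projectPoints(np.atleast_2d(np.array(X,float)),cv2.Rodrigues(i["R"])[0],i["t"],K,i["distortion"])[0][:,0]
def top(u,v): return (u/2.162+150,v/2.162+100)   # crop -> pixel
def scn(u,v): return (u/2.5+160,v/2.5+110)
def pose(p,L): # p=x,y,yaw[,z,roll]
    z=p[3] if len(p)>3 else 0; r=p[4] if len(p)>4 else 0
    return Ro.from_euler('ZX',[p[2],r]).apply(L)+[p[0],p[1],z]
def fit(obs,p0):  # obs: (cam,px,local)
    f=lambda p:np.concatenate([proj(c,pose(p,[l]))[0]-px for c,px,l in obs])
    s=least_squares(f,p0,loss='soft_l1');return s.x,np.abs(s.fun).round(1)
def blob(c,img,lo,hi,box):
    h=cv2.cvtColor(img,cv2.COLOR_RGB2HSV);m=cv2.inRange(h,lo,hi);x0,y0,x1,y1=box
    ys,xs=np.nonzero(m[y0:y1,x0:x1]);return np.array([xs.mean()+x0,ys.mean()+y0]),len(xs)
E
cat > a.py <<'E'
from h import *
T=cv2.imread("pics/top0.png")[:,:,::-1];S=cv2.imread("pics/scene0.png")[:,:,::-1]
a,b,h=.111,.055,.054
o=[("top",top(66,102),(a,b,h)),("top",top(58,194),(a,-b,h)),("top",top(252,114),(-a,b,h)),("top",top(246,208),(-a,-b,h)),
("scene",scn(553,287),(-a,-b,h)),("scene",scn(759,343),(a,-b,h)),("scene",scn(525,365),(-a,b,h)),("scene",scn(741,432),(a,b,h))]
# case +y = z cross x ; x=+Y world -> y=-X world
o=[(c,p,(l[0],-l[1] if c=="top" else -l[1],l[2])) for c,p,l in o]
o=[(c,p,(l[0],(l[1] if c=="top" else -l[1]*-1),l[2])) for c,p,l in o]
p,r=fit(o,[.6,.25,1.57]);print("case",p[:2],np.degrees(p[2]),r)
g=pose(p,[(-.111+.036,0,.066)])[0];print("grip pred",g,proj("top",g),proj("scene",g))
for c,I,B in(("top",T,(180,150,270,200)),("scene",S,(360,215,470,300))):print("green",blob(c,I,(40,90,30),(90,255,255),B))
m=[("top",top(*q),l) for q,l in(((330,101),(.085,.095,.004)),((467,98),(.085,-.095,.004)),((476,250),(-.085,-.095,.004)),((341,258),(-.085,.095,.004)))]
m+=[("scene",scn(*q),l) for q,l in(((316,222),(-.085,-.095,.004)),((458,238),(-.085,.095,.004)),((428,382),(.085,.095,.004)),((272,351),(.085,-.095,.004)))]
q,r=fit(m,[.55,0,0]);print("mat(swapped axes)",q[:2],np.degrees(q[2]),r)
bt=blob("top",T,(105,120,60),(130,255,255),(415,140,480,175));bs=blob("scene",S,(105,120,60),(130,255,255),(170,190,235,225))
print("blue",bt,bs)
s=least_squares(lambda X:np.r_[proj("top",X)[0]-bt[0],proj("scene",X)[0]-bs[0]],[.6,-.25,.05]);print("blue pt",s.x,s.fun)
st=state();print(Ro.from_rotvec(st["ee_rot"]).as_matrix().round(3))
for n,I,(x0,y0,x1,y1),c in(("f_top",T,(405,135,495,225),0),("f_scene",S,(165,160,255,230),0)):
    cv2.imwrite(f"pics/{n}.png",cv2.resize(I[y0:y1,x0:x1,::-1],None,fx=6,fy=6,interpolation=cv2.INTER_CUBIC))
A=cv2.imread("pics/f_top.png");B=cv2.imread("pics/f_scene.png");B=cv2.resize(B,(540,420))[:, :]
cv2.imwrite("pics/f_both.png",np.hstack([cv2.resize(A,(400,400)),cv2.resize(B[:400],(400,296)) if 0 else cv2.copyMakeBorder(cv2.resize(B,(400,311)),0,89,0,0,0)]))
E
python3 a.py
```

```text
case [0.56161834 0.2472434 ] 84.50852580026489 [0.2 0.7 1.4 1.4 1.4 0.5 2.6 1.5 1.5 4.1 0.3 1.6 1.9 2.5 0.1 1.6]
grip pred [0.55444102 0.17258761 0.066     ] [[248.3725845 171.4592023]] [[388.2773715  238.08790505]]
green (array([247.53, 169.75]), 100)
green (array([389.35820896, 237.89552239]), 67)
mat(swapped axes) [ 0.53844963 -0.04692858] 1.8680738946353201 [4.8 3.7 3.2 1.3 3.2 5.5 6.9 5.4 4.3 0.6 3.3 6.4 3.3 1.3 4.3 3.4]
blue (array([445.40566038, 157.54716981]), 106) (array([202.51269036, 207.85279188]), 197)
blue pt [ 0.5825787  -0.32877447  0.05354721] [-0.10191856  0.03552297 -0.11232141 -0.0210012 ]
[[ 0.97   0.243 -0.   ]
 [ 0.243 -0.97   0.   ]
 [ 0.    -0.    -1.   ]]
```

View pics/f_both.png

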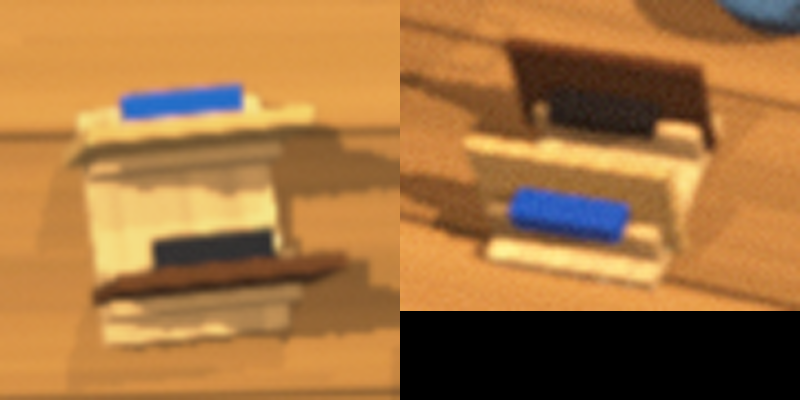

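```bash
cat > b.py <<'E'
from h import *
T=cv2.imread("pics/top0.png")[:,:,::-1];S=cv2.imread("pics/scene0.png")[:,:,::-1]
m=[("top",top(*q),l) for q,l in(((330,101),(.095,.085,.004)),((467,98),(.095,-.085,.004)),((476,250),(-.095,-.085,.004)),((341,258),(-.095,.085,.004)))]
m+=[("scene",scn(*q),l) for q,l in(((316,222),(-.095,-.085,.004)),((458,238),(-.095,.085,.004)),((428,382),(.095,.085,.004)),((272,351),(.095,-.085,.004)))]
q,r=fit(m,[.55,0,0]);print("mat",q[:2],np.degrees(q[2]),r)
k=90/400
t=lambda u,v:(405+u*k,135+v*k); s=lambda u,v:(165+(u-400)*k,160+v*k)
o=[("top",t(120,97),(-.035,.027,.046)),("top",t(243,85),(.035,.027,.046)),("top",t(123,118),(-.035,.005,.046)),("top",t(243,107),(.035,.005,.046)),
("top",t(314,106),(.065,.005,.076)),("top",t(77,116),(-.065,.005,.076)),
("scene",s(510,221),(.035,.027,.030)),("scene",s(625,241),(-.035,.027,.030)),("scene",s(517,188),(.035,.005,.046)),("scene",s(630,203),(-.035,.005,.046)),("scene",s(465,136),(.065,-.005,.076))]
for fr in(0,1):
    f=lambda p:np.concatenate([proj(c,pose([p[0],p[1],p[2],p[4] if fr else .012,p[3]],[l]))[0]-px for c,px,l in o])
    u=least_squares(f,[.56,-.33,-1.57,0,.012],loss='soft_l1');p=u.x
    print("float",p.round(4),np.degrees(p[2:4]).round(1),np.abs(u.fun).round(1))
    P=[p[0],p[1],p[2],.012,p[3]];print("grip",pose(P,[(0,.016,.038)]),"top edge mid",pose(P,[(0,0,.076)]))
bt=blob("top",T,(40,90,30),(90,255,255),(180,150,270,200))[0];bs=blob("scene",S,(40,90,30),(90,255,255),(360,215,470,300))[0]
w=least_squares(lambda X:np.r_[proj("top",X)[0]-bt,proj("scene",X)[0]-bs],[.6,.2,.07]);print("green",w.x,w.fun)
a,b,h=.111,.055,.054
tp=[("top",top(66,102),(a,-b,h)),("top",top(58,194),(a,b,h)),("top",top(252,114),(-a,-b,h)),("top",top(246,208),(-a,b,h))]
sc=[("scene",scn(553,287),(-a,b,h)),("scene",scn(759,343),(a,b,h)),("scene",scn(525,365),(-a,-b,h)),("scene",scn(741,432),(a,-b,h))]
ex=[("top",bt,(-.075,0,.076)),("scene",bs,(-.077,0,.069))]
for O in(tp,sc,tp+ex,tp+sc+ex):
    p,r=fit(O,[.57,.25,1.5]);print("case",p[:2].round(4),np.degrees(p[2]).round(1),r,pose(p,[(-.075,0,.066)]).round(4))
E
python3 b.py
```

```text
mat [ 0.53449816 -0.04804942] 2.4525152137066724 [1.1 1.6 0.7 1.  0.4 0.4 2.1 0.  0.4 2.3 0.2 1.7 0.9 0.4 1.5 0.6]
float [ 0.559  -0.3308 -1.51   -0.0994  0.012 ] [-86.5  -5.7] [0.2 1.3 0.9 0.7 0.3 2.2 0.3 2.6 0.8 1.7 1.2 0.  0.6 1.  1.1 0.7 0.5 1.4
 0.8 0.6 0.5 0.7]
grip [[ 0.57863984 -0.3295847   0.04822433]] top edge mid [[ 0.5665129  -0.33032316  0.08762473]]
float [ 0.559  -0.3311 -1.5124 -0.0966  0.0108] [-86.7  -5.5] [0.1 1.2 0.9 0.5 0.3 2.3 0.3 2.8 0.8 1.5 1.2 0.1 0.6 1.1 1.2 1.  0.5 1.2
 0.8 0.3 0.5 0.6]
grip [[ 0.57851664 -0.32994567  0.04827986]] top edge mid [[ 0.56627678 -0.33066115  0.08764576]]
green [0.55762648 0.1743523  0.07194281] [-0.24892215  0.03761384 -0.25198224 -0.00210706]
case [0.5589 0.2436] 84.9 [1.  0.5 0.1 0.  0.1 0.2 1.  0.7] [[0.5522 0.1689 0.066 ]]
case [0.5674 0.2504] 85.1 [1.1 1.8 0.6 0.1 1.  0.1 1.6 0.4] [[0.5611 0.1757 0.066 ]]
case [0.5601 0.2454] 85.2 [0.2 0.3 0.5 0.3 0.9 0.5 1.6 1.4 0.9 1.2 2.4 1.1] [[0.5538 0.1707 0.066 ]]
case [0.5626 0.2479] 84.6 [0.5 1.  1.6 1.7 1.7 1.  2.8 2.  1.4 3.7 0.1 1.3 1.7 2.1 0.4 1.3 0.1 0.5
 1.5 0.3] [[0.5556 0.1732 0.066 ]]
```

Two-view fits give the case at (0.562, 0.247) with yaw 85°, so the cover opens towards +y. The cover grip is at (0.556, 0.173) and the mat at (0.534, −0.048). The float's upper edge is at (0.566, −0.330). The crop confirms the pale plate with the blue grip.

```bash
python3 -m jog '[[[0,0,52],[0.135,0.26,-0.02],0.05],[[0,0,52],[0.135,0.26,-0.02],0.05],[[0,0,52],[0.135,0.26,-0.02],0.05],[[0,0,52],[0.135,0.26,-0.02],0.05],[[0,0,52],[0.135,0.26,-0.02],0.05]]' 60
python3 -m jog '[[[0,0,52],[0.135,0.26,-0.02],0.05],[[0,0,52],[0.135,0.26,-0.02],0.05],[[0,0,52],[0.135,0.26,-0.02],0.05],[[0,0,52],[0.135,0.26,-0.02],0.05],[[0,0,52],[0.135,0.26,-0.02],0.05]]'
python3 -m jog '[[[0,0,52],[0.135,0.26,-0.02],0.05],[[0,0,52],[0.135,0.26,-0.02],0.05],[[0,0,52],[0.135,0.26,-0.02],0.05],[[0,0,52],[0.135,0.26,-0.02],0.05],[[0,0,52],[0.135,0.26,-0.02],0.05]]'
cat >> h.py <<'E'
def where():
    s=state();R=Ro.from_rotvec(s["ee_rot"]).as_matrix()
    print("t",round(s["t"],2),"tcp",s["tool_pos"].round(4),"y",R[:,1].round(3),"yaw",np.degrees(np.arctan2(R[1,1],R[0,1])).round(1),"z",R[:,2].round(3),"F",s["force"].round(1),"w",round(s["gripper_width"],3),"gf",round(s["grip_force"],1),"q",s["q"].round(2))
E
python3 -c "from h import *;where()"
```

```text
t: 1.42
tool_pos: [0.2876, -0.3438, 0.2838]
ee_rot: [-2.628, -1.721, -0.001]
force: [0.8, 0.2, -0.8]
gripper_width: 0.587
grip_force: 0.0
t: 2.05
tool_pos: [0.4228, -0.0839, 0.2641]
ee_rot: [1.606, 2.699, 0.001]
force: [-0.1, -1.1, -0.2]
gripper_width: 0.588
grip_force: 0.0
t: 2.68
tool_pos: [0.5581, 0.1764, 0.2439]
ee_rot: [0.26, 3.13, 0.0]
force: [0.1, -0.3, 0.9]
gripper_width: 0.587
grip_force: 0.0
t 2.67 tcp [0.5581 0.1764 0.2439] y [0.165 0.986 0.   ] yaw 80.5 z [ 0.001  0.    -1.   ] F [ 0.1 -0.3  0.9] w 0.587 gf 0.0 q [ 0.2   0.24 -0.2   1.13  0.    0.36]
```

```bash
python3 -m jog '[[[0,0,4.5],[-0.002,-0.003,-0.05],0.05],[[0,0,4.5],[-0.002,-0.003,-0.09],0.05],[[0,0,4.5],[-0.002,-0.003,-0.113],0.05],[[0,0,4.5],[-0.002,-0.003,-0.113],0.05],[[0,0,4.5],[-0.002,-0.003,-0.113],0.0]]'
python3 -m jog '[[[0,0,0],[0,0,0],0],[[0,0,0],[0,0,0],0],[[0,0,0],[0,0,0],0],[[0,0,0],[0,0,0],0]]'
```

```text
t: 3.3
tool_pos: [0.556, 0.1709, 0.132]
ee_rot: [0.149, 3.136, 0.001]
force: [-0.2, -0.1, 0.5]
gripper_width: 0.391
grip_force: 0.0
t: 3.8
tool_pos: [0.5566, 0.1734, 0.133]
ee_rot: [0.144, 3.134, 0.011]
force: [-0.7, 7.8, -1.5]
gripper_width: 0.15
grip_force: 60.7
```

```bash
python3 -m jog '[[[0,0,0],[0.002,0.02,0],0],[[0,0,0],[0.005,0.055,0],0],[[0,0,0],[0.009,0.1,0],0],[[0,0,0],[0.012,0.135,0],0],[[0,0,0],[0.013,0.15,0],0]]'
python3 -m jog '[[[0,0,0],[0.0005,0.006,0],0],[[0,0,0],[0.001,0.011,0],0],[[0,0,0],[0.0012,0.014,0],0],[[0,0,0],[0.0012,0.014,0],0]]'
```

```text
t: 4.42
tool_pos: [0.569, 0.322, 0.1329]
ee_rot: [0.146, 3.135, -0.001]
force: [0.1, -3.2, 6.1]
gripper_width: 0.146
grip_force: 61.9
t: 4.92
tool_pos: [0.5701, 0.3336, 0.1329]
ee_rot: [0.149, 3.136, -0.003]
force: [-0.6, -4.4, 7.7]
gripper_width: 0.148
grip_force: 62.1
```

```bash
python3 -m jog '[[[0,0,0],[0,0.003,0],0],[[0,0,0],[0,0.003,0],0],[[0,0,0],[0,0.003,0],0]]'
python3 -m jog '[[[0,0,0],[0,0,0],0.04],[[0,0,0],[0,0,0],0.04],[[0,0,0],[0,0,0.05],0.04],[[0,0,0],[0,0,0.11],0.04],[[0,0,0],[0,0,0.13],0.03]]'
python3 - <<'E'
from h import *
where()
f=grab_frame("top");cv2.imwrite("pics/open.png",cv2.resize(f[100:360,120:490,::-1],(800,562),interpolation=cv2.INTER_CUBIC))
E
```

```text
t: 5.3
tool_pos: [0.57, 0.3341, 0.1328]
ee_rot: [0.151, 3.135, -0.012]
force: [-1.2, -11.6, 9.6]
gripper_width: 0.148
grip_force: 62.5
t: 5.92
tool_pos: [0.5712, 0.3391, 0.266]
ee_rot: [0.148, 3.131, 0.007]
force: [-0.1, 0.3, -0.0]
gripper_width: 0.354
grip_force: 0.0
t 5.92 tcp [0.5712 0.3391 0.266 ] y [0.094 0.996 0.005] yaw 84.6 z [ 0.007  0.004 -1.   ] F [-0.1  0.3 -0. ] w 0.354 gf 0.0 q [0.44 0.36 0.01 1.21 0.   0.53]
```

View pics/open.png

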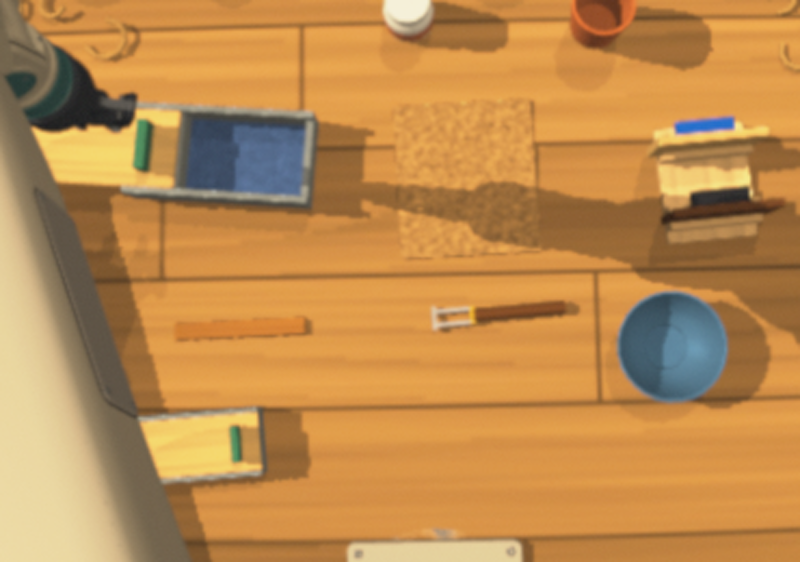

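The cover is fully back: the bay is open at about (185–305, 118–195) in the crop, and the stop took a push of 11 N. Next I go to the float.

```bash
python3 -m jog '[[[0,0,-50],[0,-0.3,0],0.04],[[0,0,-50],[0,-0.3,0],0.04],[[0,0,-50],[0,-0.3,0],0.04],[[0,0,-50],[0,-0.3,0],0.04],[[0,0,-50],[0,-0.3,0],0.04]]'
python3 -m jog '[[[0,0,-31],[0,-0.3,0],0.04],[[0,0,-31],[0,-0.3,0],0.04],[[0,0,-31],[0,-0.3,0],0.04],[[0,0,-31],[0,-0.3,0],0.04],[[0,0,-31],[0,-0.3,0],0.04]]'
python3 -m jog '[[[0,4.5,0],[0.003,-0.069,-0.04],0.04],[[0,4.5,0],[0.003,-0.069,-0.08],0.04],[[0,4.5,0],[0.003,-0.069,-0.08],0.04]]'
python3 - <<'E'
from h import *
where()
a=[]
for c,b in(("top",(400,120,500,220)),("scene",(150,130,250,230))):
    f=grab_frame(c);x0,y0,x1,y1=b;a.append(cv2.resize(f[y0:y1,x0:x1,::-1],(400,400),interpolation=cv2.INTER_CUBIC))
cv2.imwrite("pics/pre.png",np.hstack(a))
E
```

```text
t: 6.6
tool_pos: [0.5686, 0.0358, 0.2598]
ee_rot: [-1.467, -2.777, 0.0]
force: [0.1, -0.1, 0.5]
gripper_width: 0.472
grip_force: 0.0
t: 7.22
tool_pos: [0.5688, -0.2643, 0.2597]
ee_rot: [-2.151, -2.288, -0.001]
force: [0.9, 0.6, -0.4]
gripper_width: 0.469
grip_force: 0.0
t: 7.6
tool_pos: [0.5692, -0.3303, 0.1748]
ee_rot: [-2.105, -2.237, 0.084]
force: [-0.2, 0.2, -0.3]
gripper_width: 0.471
grip_force: 0.0
t 7.6 tcp [ 0.5692 -0.3303  0.1748] y [ 0.994  0.061 -0.087] yaw 3.5 z [-0.087  0.007 -0.996] F [-0.2  0.2 -0.3] w 0.471 gf 0.0 q [-0.61  0.46 -0.05  1.14 -0.04  0.9 ]
```

View pics/pre.png

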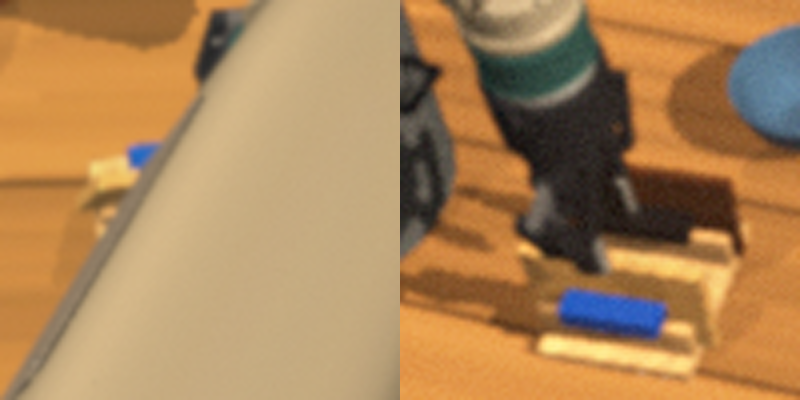

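The scene crop shows the fingers straddling the pale plate, whose upper edge is near (620,270), with the blue grip at (610,312). I descend and close.

```bash
python3 -m jog '[[[0,0,0],[0.002,0,-0.02],0.04],[[0,0,0],[0.002,0,-0.038],0.04],[[0,0,0],[0.002,0,-0.038],0.04],[[0,0,0],[0.002,0,-0.038],0.0],[[0,0,0],[0.002,0,-0.038],0.0]]' 40
python3 -m jog '[[[0,0,0],[0,0,0],0],[[0,0,0],[0,0,0],0],[[0,0,0],[0,0,0],0]]' 80
python3 -c "from h import *;where()"
```

```text
t: 8.32
tool_pos: [0.5744, -0.3314, 0.1437]
ee_rot: [-2.111, -2.248, 0.084]
force: [-0.7, 0.2, 0.4]
gripper_width: 0.101
grip_force: 43.1
t: 8.7
tool_pos: [0.5743, -0.3314, 0.1438]
ee_rot: [-2.111, -2.248, 0.083]
force: [-0.9, 0.8, 5.8]
gripper_width: 0.096
grip_force: 81.8
t 8.7 tcp [ 0.5743 -0.3314  0.1438] y [ 0.995  0.063 -0.078] yaw 3.6 z [-0.078 -0.001 -0.997] F [-0.9  0.8  5.8] w 0.096 gf 81.8 q [-0.61  0.49 -0.07  1.07 -0.05  0.9 ]
```

```bash
python3 -m jog '[[[0,0,0],[0,0,0],0.03],[[0,0,0],[0,0,0],0.03],[[0,0,0],[0.001,0,-0.007],0.03],[[0,0,0],[0.001,0,-0.007],0.03],[[0,0,0],[0.001,0,-0.007],0]]' 80
python3 -m jog '[[[0,0,0],[0,0,0],0],[[0,0,0],[0,0,0],0],[[0,0,0],[0,0,0],0],[[0,0,0],[0,0,0],0]]' 80
python3 -c "from h import *;where()"
```

```text
t: 9.32
tool_pos: [0.5751, -0.3311, 0.1355]
ee_rot: [-2.111, -2.247, 0.083]
force: [-0.3, -0.2, 0.2]
gripper_width: 0.15
grip_force: 0.9
t: 9.82
tool_pos: [0.5744, -0.3312, 0.1358]
ee_rot: [-2.11, -2.246, 0.085]
force: [-5.9, 0.3, 1.6]
gripper_width: 0.101
grip_force: 78.3
t 9.82 tcp [ 0.5744 -0.3312  0.1358] y [ 0.995  0.062 -0.08 ] yaw 3.6 z [-0.08   0.    -0.997] F [-5.9  0.3  1.6] w 0.101 gf 78.3 q [-0.61  0.5  -0.08  1.06 -0.05  0.9 ]
```

```bash
python3 -m jog '[[[0,0,0],[0.001,0,0.012],0],[[0,0,0],[0.002,0,0.03],0],[[0,0,0],[0.002,0,0.06],0],[[0,0,0],[0.002,0,0.1],0],[[0,0,0],[0.002,0,0.12],0]]'
python3 -m jog '[[[0,0,0],[-0.02,0.05,0],0],[[0,0,0],[-0.045,0.105,0],0],[[0,-10,0],[-0.07,0.165,0],0],[[0,-20,0],[-0.1,0.225,0],0],[[0,-30,0],[-0.122,0.283,0],0]]'
python3 -m jog '[[[0,-10,0],[0,0,-0.02],0],[[0,-20,0],[0,0,-0.04],0],[[0,-30,0],[0,0,-0.07],0],[[0,-30,0],[0,0,-0.1],0]]'
python3 - <<'E'
from h import *
where()
f=grab_frame("scene");cv2.imwrite("pics/tilt.png",cv2.resize(f[110:310,160:420,::-1],(780,600),interpolation=cv2.INTER_CUBIC))
E
```

```text
t: 10.45
tool_pos: [0.5798, -0.3322, 0.2608]
ee_rot: [-2.117, -2.253, 0.079]
force: [-0.1, -0.1, -1.4]
gripper_width: 0.104
grip_force: 78.2
t: 11.08
tool_pos: [0.4574, -0.0527, 0.2572]
ee_rot: [1.903, 2.025, 0.44]
force: [0.8, 0.8, -0.9]
gripper_width: 0.095
grip_force: 78.6
t: 11.58
tool_pos: [0.4904, -0.0639, 0.1781]
ee_rot: [1.596, 1.709, 0.818]
force: [1.4, -2.0, -0.8]
gripper_width: 0.096
grip_force: 78.8
t 11.57 tcp [ 0.4904 -0.0639  0.1781] y [0.591 0.063 0.805] yaw 6.1 z [ 0.806  0.01  -0.592] F [ 1.4 -2.  -0.8] w 0.096 gf 78.8 q [-0.41 -0.08 -1.08 -0.32  0.34  1.26]
```

View pics/tilt.png

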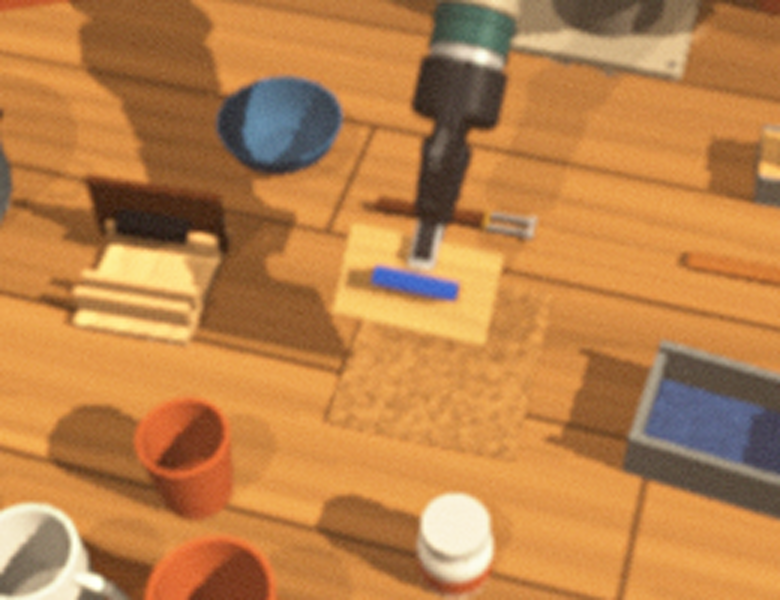

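Tilted view: the pale float is held grip up, with the blue bar at (415,283), over the near part of the mat. Joint 3 is at its limit, so I go a little farther out and down.

```bash
python3 -m jog '[[[0,0,0],[0.02,0.01,-0.015],0],[[0,0,0],[0.04,0.01,-0.03],0],[[0,0,0],[0.04,0.01,-0.04],0],[[0,0,0],[0.04,0.01,-0.04],0]]'
python3 -c "from h import *;where()"
```

```text
t: 12.12
tool_pos: [0.53, -0.0536, 0.1364]
ee_rot: [1.601, 1.713, 0.815]
force: [-0.7, 1.4, -1.7]
gripper_width: 0.098
grip_force: 78.9
t 12.12 tcp [ 0.53   -0.0536  0.1364] y [0.596 0.062 0.801] yaw 5.9 z [ 0.802  0.011 -0.598] F [-0.7  1.4 -1.7] w 0.098 gf 78.9 q [-0.34  0.12 -1.04 -0.49  0.28  1.3 ]
```

```bash
python3 -m jog '[[[0,0,0],[-0.008,0.003,-0.02],0],[[0,0,0],[-0.015,0.003,-0.038],0],[[0,0,0],[-0.018,0.003,-0.047],0],[[0,0,0],[-0.018,0.003,-0.047],0]]'
python3 -m jog '[[[0,0,0],[0,0,-0.003],0],[[0,0,0],[0,0,-0.006],0],[[0,0,0],[0,0,-0.006],0]]'
python3 -c "from h import *;where()"
```

```text
t: 12.62
tool_pos: [0.5242, -0.0536, 0.0932]
ee_rot: [1.605, 1.719, 0.811]
force: [-0.2, -0.6, -2.0]
gripper_width: 0.101
grip_force: 78.8
t: 13.0
tool_pos: [0.5249, -0.0536, 0.0872]
ee_rot: [1.606, 1.72, 0.811]
force: [-0.1, 0.3, -1.8]
gripper_width: 0.099
grip_force: 78.8
t 13.0 tcp [ 0.5249 -0.0536  0.0872] y [0.602 0.063 0.796] yaw 6.0 z [ 0.797  0.012 -0.604] F [-0.1  0.3 -1.8] w 0.099 gf 78.8 q [-0.34  0.27 -1.08 -0.67  0.28  1.3 ]
```

```bash
python3 -m jog '[[[0,5,0],[-0.005,0.003,0.01],0],[[0,9,0],[-0.015,0.005,0.016],0],[[0,9,0],[-0.023,0.005,0.016],0],[[0,9,0],[-0.023,0.005,0.016],0]]'
python3 -c "from h import *;where()"
```

```text
t: 13.5
tool_pos: [0.5005, -0.0483, 0.1025]
ee_rot: [1.709, 1.829, 0.7]
force: [-0.8, 0.2, -2.5]
gripper_width: 0.095
grip_force: 79.1
t 13.5 tcp [ 0.5005 -0.0483  0.1025] y [0.72  0.062 0.691] yaw 4.9 z [ 0.692  0.013 -0.722] F [-0.8  0.2 -2.5] w 0.095 gf 79.1 q [-0.33  0.11 -1.03 -0.3   0.24  1.27]
```

```bash
python3 -m jog '[[[0,0,0],[0,0,-0.003],0],[[0,0,0],[0,0,-0.005],0],[[0,0,0],[0,0,-0.005],0]]'
python3 -m jog '[[[0,0,0],[0,0,-0.002],0],[[0,0,0],[0,0,-0.002],0]]'
```

```text
t: 13.88
tool_pos: [0.5027, -0.0487, 0.0985]
ee_rot: [1.707, 1.827, 0.703]
force: [-1.3, -0.1, 4.0]
gripper_width: 0.097
grip_force: 79.8
t: 14.12
tool_pos: [0.504, -0.0488, 0.0977]
ee_rot: [1.705, 1.826, 0.705]
force: [2.9, 1.5, 3.9]
gripper_width: 0.101
grip_force: 79.2
```

```bash
python3 -m jog '[[[0,0,0],[0,0,0],0.014],[[0,0,0],[0,0,0],0.018],[[0,0,0],[0,0,0],0.023],[[0,0,0],[0,0,0],0.028],[[0,0,0],[0,0,0],0.034]]' 20
python3 -m jog '[[[0,0,0],[0,0,-0.005],0.034],[[0,0,0],[0,0,-0.01],0.034],[[0,0,0],[0,0,-0.013],0.034],[[0,0,0],[0,0,-0.013],0.034]]'
python3 - <<'E'
from h import *
where()
f=grab_frame("scene");cv2.imwrite("pics/lay.png",cv2.resize(f[150:290,240:400,::-1],(685,600),interpolation=cv2.INTER_CUBIC))
E
```

```text
t: 14.75
tool_pos: [0.5016, -0.0486, 0.096]
ee_rot: [1.709, 1.829, 0.7]
force: [-0.7, -0.7, -0.2]
gripper_width: 0.398
grip_force: 0.2
t: 15.25
tool_pos: [0.5118, -0.0489, 0.093]
ee_rot: [1.681, 1.817, 0.724]
force: [-9.5, 6.1, 32.9]
gripper_width: 0.402
grip_force: 14.8
t 15.25 tcp [ 0.5118 -0.0489  0.093 ] y [0.698 0.07  0.713] yaw 5.8 z [ 0.714  0.017 -0.7  ] F [-9.5  6.1 32.9] w 0.402 gf 14.8 q [-0.33  0.16 -1.03 -0.39  0.25  1.27]
```

View pics/lay.png

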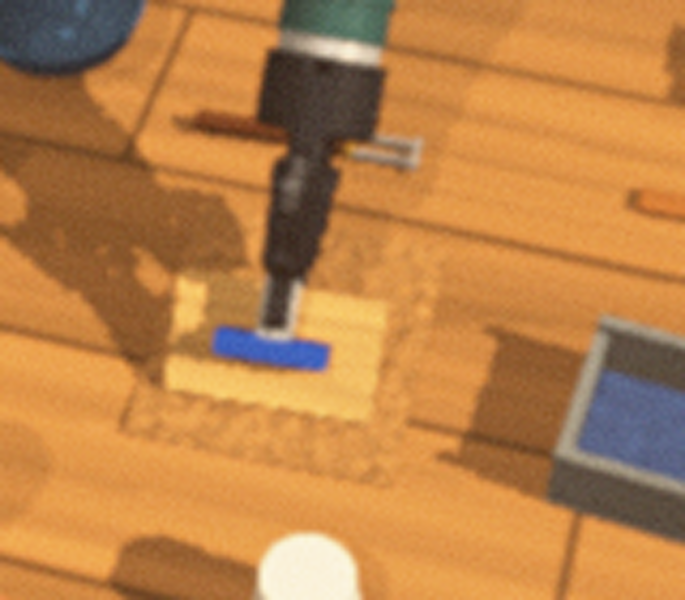

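The float lies on the mat, with its top edge resting on the lower finger and the blue grip at (270,348). The lower finger presses the mat at 33 N, so I back off and draw it out.

```bash
python3 -m jog '[[[0,0,0],[-0.005,0,0.012],0.034],[[0,0,0],[-0.01,0,0.014],0.034]]'
python3 -m jog '[[[0,6,0],[-0.008,0,0.002],0.034],[[0,12,0],[-0.016,0,0.005],0.034],[[0,18,0],[-0.024,0,0.007],0.034],[[0,24,0],[-0.032,0,0.01],0.034],[[0,30,0],[-0.04,0,0.012],0.034]]'
python3 -c "from h import *;where()"
```

```text
t: 15.55
tool_pos: [0.4921, -0.0488, 0.0979]
ee_rot: [1.707, 1.828, 0.701]
force: [-0.1, 0.3, -0.2]
gripper_width: 0.397
grip_force: 0.3
t: 16.18
tool_pos: [0.4511, -0.0486, 0.1088]
ee_rot: [2.029, 2.163, 0.256]
force: [0.6, -1.1, 0.3]
gripper_width: 0.397
grip_force: 0.0
t 16.18 tcp [ 0.4511 -0.0486  0.1088] y [0.97  0.063 0.236] yaw 3.7 z [ 0.235  0.012 -0.972] F [ 0.6 -1.1  0.3] w 0.397 gf 0.0 q [-0.29  0.07 -0.77  0.5   0.08  1.23]
```

```bash
python3 -m jog '[[[0,0,0],[-0.01,0,0.04],0.04],[[0,7,0],[-0.01,0,0.09],0.04],[[0,13.6,0],[-0.01,0,0.14],0.04],[[0,13.6,0],[-0.01,0,0.14],0.04]]'
python3 - <<'E'
from h import *
where()
T=grab_frame("top");S=grab_frame("scene");cv2.imwrite("pics/t2.png",T[:,:,::-1]);cv2.imwrite("pics/s2.png",S[:,:,::-1])
cv2.imwrite("pics/mat2.png",np.hstack([cv2.resize(I[y:y+100,x:x+100,::-1],(400,400),interpolation=cv2.INTER_CUBIC) for I,x,y in((T,290,130),(S,255,185))]))
for c,I in(("top",T),("scene",S)):
    print(c,[([round(v) for v in d["rect"]],round(d["p"],2)) for d in spot_in("float_grip",c)])
E
```

```text
t: 16.68
tool_pos: [0.4462, -0.0497, 0.2529]
ee_rot: [2.149, 2.289, 0.025]
force: [0.5, -0.0, -0.2]
gripper_width: 0.471
grip_force: 0.0
t 16.68 tcp [ 0.4462 -0.0497  0.2529] y [0.998 0.063 0.013] yaw 3.6 z [ 0.012  0.01  -1.   ] F [ 0.5 -0.  -0.2] w 0.471 gf 0.0 q [-0.26 -0.01 -0.47  1.1   0.01  1.25]
top []
scene [([305, 233, 53, 33], 0.9)]
```

View pics/mat2.png

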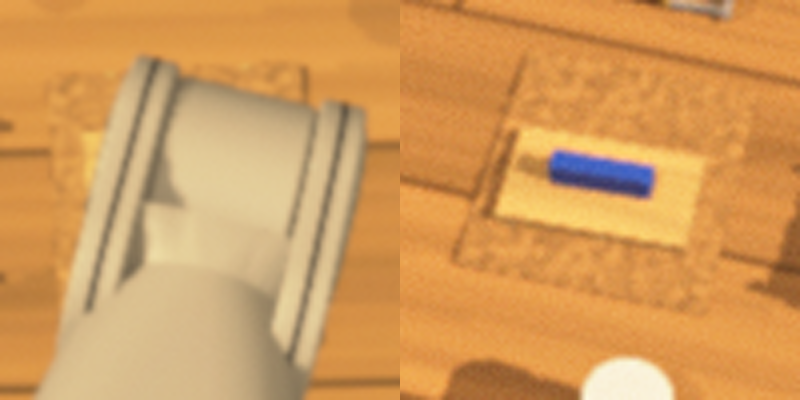

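Run:
```python
from h import *
S=cv2.imread("pics/s2.png")[:,:,::-1]
s=lambda u,v:(255+(u-400)/4,185+v/4)
o=[(s(517,127),(-.038,-.065,.014)),(s(703,157),(-.038,.065,.014)),(s(688,247),(.038,.065,.014)),(s(496,215),(.038,-.065,.014)),
(s(553,151),(-.008,-.035,.036)),(s(656,166),(-.008,.035,.036)),(s(651,197),(.008,.035,.014)),(s(550,183),(.008,-.035,.014))]
p,r=fit([("scene",q,l) for q,l in o],[.55,-.05,0]);print("float",p[:2],np.degrees(p[2]),r)
m=[("scene",scn(*q),l) for q,l in(((316,222),(-.095,-.085,.004)),((458,238),(-.095,.085,.004)),((428,382),(.095,.085,.004)),((272,351),(.095,-.085,.004)))]
print("mat scene only",fit(m,[.55,0,0]))
```

```text
float [ 0.5545461  -0.04640107] 5.037919220329967 [0.8 0.  0.5 0.5 0.1 0.3 0.2 0.2 0.1 0.6 0.2 0.5 0.1 1.3 0.4 0.9]
mat scene only (array([ 0.53508673, -0.0460443 ,  0.06043693]), array([0.5, 1.7, 0.3, 1.5, 0.5, 0.4, 0.4, 0.3]))
```

Right crop: the float lies flat on the mat with its grip up (blue bar at (602,175)), and it has been let go. The arm hides the top view. The fit puts the float at (0.553, −0.047), yaw 4–5°. I pick it up by the grip.

```bash
python3 -m jog '[[[0,0,1],[0.05,0.002,-0.03],0.04],[[0,0.6,1],[0.107,0.002,-0.06],0.04],[[0,0.6,1],[0.107,0.002,-0.11],0.04],[[0,0.6,1],[0.107,0.002,-0.145],0.04],[[0,0.6,1],[0.107,0.002,-0.155],0.04]]'
python3 -m jog '[[[0,0,0],[0,0,0],0.04],[[0,0,0],[0,0,-0.005],0.04],[[0,0,0],[0,0,-0.005],0.04]]'
python3 -c "from h import *;where()"
```

```text
t: 17.5
tool_pos: [0.5447, -0.0459, 0.0899]
ee_rot: [-2.117, -2.293, 0.0]
force: [-0.2, -0.2, -0.6]
gripper_width: 0.469
grip_force: 0.0
t: 17.88
tool_pos: [0.5496, -0.0468, 0.0903]
ee_rot: [-2.123, -2.3, -0.009]
force: [0.9, -0.1, -0.5]
gripper_width: 0.47
grip_force: 0.0
t 17.88 tcp [ 0.5496 -0.0468  0.0903] y [ 0.997  0.08  -0.003] yaw 4.6 z [-0.004  0.012 -1.   ] F [ 0.9 -0.1 -0.5] w 0.47 gf 0.0 q [-0.21  0.35 -0.42  0.8   0.01  1.28]
```

```bash
python3 -m jog '[[[0,0,0],[0.003,0,0.002],0.03],[[0,0,0],[0.003,0,0.002],0],[[0,0,0],[0.003,0,0.002],0],[[0,0,0],[0.003,0,0.002],0],[[0,0,0],[0.003,0,0.002],0]]' 60
python3 -m jog '[[[0,0,0],[0,0,0],0],[[0,0,0],[0,0,0.01],0],[[0,0,0],[0,0,0.03],0],[[0,0,0],[0,0,0.07],0],[[0,0,0],[0,0,0.12],0]]' 60
python3 - <<'E'
from h import *
where()
f=grab_frame("scene");cv2.imwrite("pics/held.png",cv2.resize(f[130:330,240:500,::-1],(780,600),interpolation=cv2.INTER_CUBIC))
E
```

```text
t: 18.5
tool_pos: [0.5532, -0.0469, 0.0925]
ee_rot: [-2.123, -2.301, -0.01]
force: [-0.4, 0.5, 5.9]
gripper_width: 0.168
grip_force: 62.2
t: 19.12
tool_pos: [0.5502, -0.0463, 0.211]
ee_rot: [-2.119, -2.296, -0.003]
force: [0.1, 0.3, -0.8]
gripper_width: 0.169
grip_force: 61.3
t 19.12 tcp [ 0.5502 -0.0463  0.211 ] y [ 0.997  0.08  -0.01 ] yaw 4.6 z [-0.011  0.013 -1.   ] F [ 0.1  0.3 -0.8] w 0.169 gf 61.3 q [-0.21  0.22 -0.3   1.06  0.01  1.29]
```

View pics/held.png

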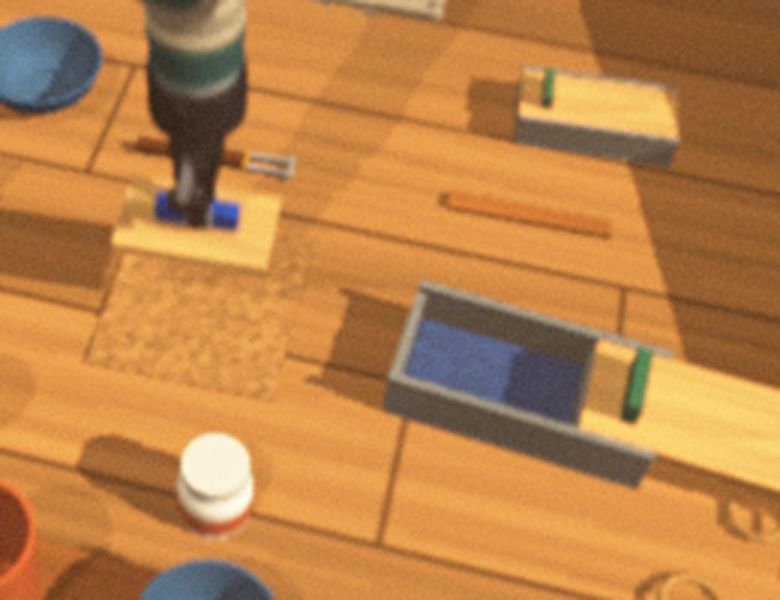

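The float is held level by its grip: plate corners near (282,193), (268,270) and (113,245). The bay is clear. I refine the float-to-bay offset from this same picture.

Run:
```python
from h import *
s=lambda u,v:(240+u/3,130+v/3)
zp=.1325
o=[(s(282,193),(-.038,.065,zp)),(s(269,270),(.038,.065,zp)),(s(113,246),(.038,-.065,zp)),(s(130,187),(-.038,-.065,zp))]
p,r=fit([("scene",q,l) for q,l in o],[.55,-.05,.08]);print("float",p[:2],np.degrees(p[2]),r)
a,b=.111,.055
c=[(s(422,284),(-a,b,.054)),(s(388,382),(-a,-b,.054)),(s(653,458),(a,-b,.054)),(s(386,408),(-a,-b,0))]
c=c[:3]
print("case",fit([("scene",q,l) for q,l in c],[.56,.25,1.5]))
# bay floor visible blue region, top image
T=cv2.imread("pics/open.png");h=cv2.cvtColor(T,cv2.COLOR_BGR2HSV);m=cv2.inRange(h,(105,60,40),(130,255,255))
m[:, :170]=0;m[:,330:]=0;m[:90]=0;m[230:]=0
print(cv2.boundingRect(m))
for e in((.562,.248,85),(.559,.2436,85),(.5665,.2495,85)):
    P=[e[0],e[1],np.radians(e[2])]
    t=lambda l:((proj("top",pose(P,[l]))[0]-[120,100])*2.162).round(0)
    q=lambda l:((proj("scene",pose(P,[l]))[0]-[240,130])*3).round(0)
    print(e,"top outer rim",[t((x,y,.054)) for x,y in((-a,-b),(-a,b))],"floor",[t((x,y,.008)) for x,y in((-.103,-.047),(-.103,.047))],"scene rim",[q((x,y,.054)) for x,y in((-a,b),(-a,-b),(a,-b))])
```

```text
float [ 0.55608181 -0.04368608] 6.84024113447821 [0.3 1.4 0.4 0.7 0.2 0.8 0.  2.5]
case (array([0.56885897, 0.25089493, 1.50030811]), array([0.9, 0.9, 0.1, 0.1, 0.9, 0.6]))
(187, 120, 117, 74)
(0.562, 0.248, 85) top outer rim [array([313., 112.]), array([305., 204.])] floor [array([311., 126.]), array([304., 202.])] scene rim [array([419., 273.]), array([385., 372.]), array([651., 453.])]
(0.559, 0.2436, 85) top outer rim [array([317., 114.]), array([309., 206.])] floor [array([314., 129.]), array([308., 204.])] scene rim [array([415., 270.]), array([381., 368.]), array([646., 449.])]
(0.5665, 0.2495, 85) top outer rim [array([312., 108.]), array([304., 200.])] floor [array([310., 123.]), array([303., 198.])] scene rim [array([420., 278.]), array([386., 377.]), array([653., 459.])]
```

```bash
python3 -m jog '[[[0,0,-2],[0.002,0.05,0],0],[[0,0,-4],[0.004,0.105,0],0],[[0,0,-6],[0.006,0.16,0],0],[[0,0,-8],[0.008,0.215,0],0],[[0,0,-10],[0.008,0.265,0],0]]'
python3 -m jog '[[[0,0,0],[0,0,0],0],[[0,0,0],[0,0,-0.02],0],[[0,0,0],[0,0,-0.045],0],[[0,0,0],[0,0,-0.05],0],[[0,0,0],[0,0,-0.05],0]]'
python3 - <<'E'
from h import *
where()
a=[]
T=grab_frame("top");S=grab_frame("scene")
cv2.imwrite("pics/over.png",np.hstack([cv2.resize(I[y:y+100,x:x+100,::-1],(400,400),interpolation=cv2.INTER_CUBIC) for I,x,y in((T,190,130),(S,355,200))]))
E
```

```text
t: 19.8
tool_pos: [0.5592, 0.2202, 0.211]
ee_rot: [-2.315, -2.105, -0.008]
force: [0.7, -0.8, -2.4]
gripper_width: 0.172
grip_force: 61.2
t: 20.42
tool_pos: [0.5596, 0.2176, 0.1611]
ee_rot: [-2.315, -2.105, -0.007]
force: [-0.2, 0.7, -0.6]
gripper_width: 0.166
grip_force: 61.3
t 20.43 tcp [0.5596 0.2176 0.1611] y [ 0.995 -0.095 -0.007] yaw -5.4 z [-0.005  0.013 -1.   ] F [-0.2  0.7 -0.6] w 0.166 gf 61.3 q [ 0.26  0.34 -0.26  0.97  0.01  1.92]
```

View pics/over.png

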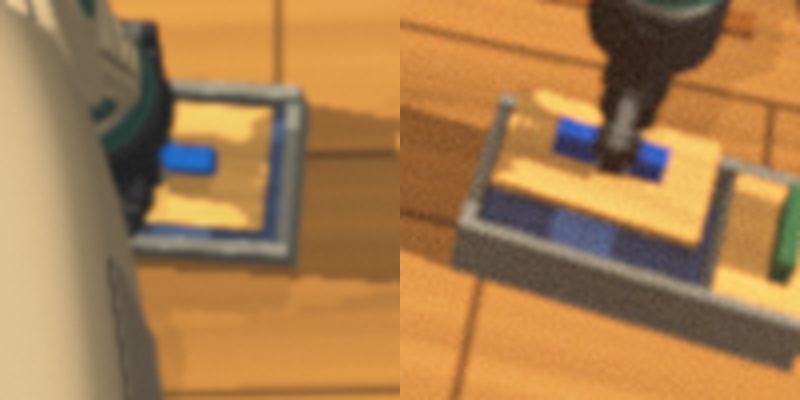

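The top crop shows the plate inside the rim outline: its right end is at x≈270 and the rim at about 300. The scene crop shows the plate hovering over the bay, clear of the divider. One numeric check of the clearance before I lower it.

Run:
```python
from h import *
s=lambda u,v:(355+(u-400)/4,200+v/4); t=lambda u,v:(190+u/4,130+v/4)
zp=.0825;a,b=.111,.055
# local: x along case x (world y), y towards robot
F={"scene":[(s(493,187),(-.065,-.038,zp)),(s(698,246),(.065,-.038,zp)),(s(721,143),(.065,.038,zp))],
"top":[(t(277,103),(-.065,-.038,zp)),(t(267,231),(-.065,.038,zp))]}
C={"scene":[(s(460,226),(-a,-b,.054)),(s(505,98),(-a,b,.054)),(s(793,325),(a,-b,.054))],
"top":[(t(305,86),(-a,-b,.054)),(t(298,263),(-a,b,.054))]}
for c in F:
    f,r1=fit([(c,q,l) for q,l in F[c]],[.56,.22,1.48]);k,r2=fit([(c,q,l) for q,l in C[c]],[.56,.25,1.48])
    bay=pose(k,[(-.029,0,0)])[0];print(c,"float",f.round(4),r1,"case",k.round(4),r2,"need dx,dy",(bay[:2]-f[:2]).round(4))
```

```text
scene float [0.5644 0.2182 1.5137] [0.5 0.2 0.8 0.5 0.2 0.7] case [0.5657 0.2514 1.5034] [0.3 0.1 1.2 1.5 5.7 0.9] need dx,dy [-0.0006  0.0042]
top float [0.5553 0.2105 1.4898] [0.  1.  0.  0.9] case [0.5553 0.242  1.5273] [0.  0.8 0.  0.8] need dx,dy [-0.0013  0.0025]
```

```bash
python3 -m jog '[[[0,0,0],[-0.001,0.003,0],0],[[0,0,0],[-0.001,0.003,-0.02],0],[[0,0,0],[-0.001,0.003,-0.038],0],[[0,0,0],[-0.001,0.003,-0.05],0],[[0,0,0],[-0.001,0.003,-0.056],0]]'
python3 -m jog '[[[0,0,0],[0,0,-0.003],0],[[0,0,0],[0,0,-0.005],0],[[0,0,0],[0,0,-0.005],0]]'
python3 -c "from h import *;where()"
```

```text
t: 21.15
tool_pos: [0.5583, 0.2213, 0.1042]
ee_rot: [-2.314, -2.105, -0.007]
force: [-0.5, -0.5, -1.9]
gripper_width: 0.166
grip_force: 61.3
t: 21.52
tool_pos: [0.5591, 0.2214, 0.1005]
ee_rot: [-2.314, -2.106, -0.01]
force: [0.4, 0.4, -1.4]
gripper_width: 0.169
grip_force: 61.3
t 21.52 tcp [0.5591 0.2214 0.1005] y [ 0.996 -0.094 -0.005] yaw -5.4 z [-0.004  0.013 -1.   ] F [ 0.4  0.4 -1.4] w 0.169 gf 61.3 q [ 0.26  0.41 -0.31  0.85  0.01  1.93]
```

```bash
python3 -m jog '[[[0,0,0],[0,0,-0.002],0],[[0,0,0],[0,0,-0.003],0],[[0,0,0],[0,0,-0.003],0]]'
python3 -m jog '[[[0,0,0],[0,0,-0.0015],0],[[0,0,0],[0,0,-0.0015],0]]'
python3 -m jog '[[[0,0,0],[0,0,-0.0015],0],[[0,0,0],[0,0,-0.0015],0]]'
```

```text
t: 21.9
tool_pos: [0.5588, 0.2213, 0.0972]
ee_rot: [-2.314, -2.106, -0.009]
force: [0.5, -0.5, -1.0]
gripper_width: 0.167
grip_force: 61.3
t: 22.15
tool_pos: [0.559, 0.2214, 0.0965]
ee_rot: [-2.314, -2.106, -0.009]
force: [-2.5, -0.8, 3.6]
gripper_width: 0.169
grip_force: 62.1
t: 22.4
tool_pos: [0.5589, 0.2214, 0.0965]
ee_rot: [-2.314, -2.106, -0.009]
force: [-5.6, -1.2, 13.5]
gripper_width: 0.171
grip_force: 63.3
```

The float touched the bay floor at the expected height. I release it, rise, and take the images before moving on.

```bash
python3 -m jog '[[[0,0,0],[0,0,0.002],0.022],[[0,0,0],[0,0,0.002],0.03],[[0,0,0],[0,0,0.003],0.034],[[0,0,0],[0,0,0.02],0.034],[[0,0,0],[0,0,0.06],0.034]]' 20
python3 -m jog '[[[0,0,0],[0,0,0.05],0.04],[[0,0,10],[0,0,0.09],0.04],[[0,0,20],[0,0.03,0.09],0.04],[[0,0,30],[0.003,0.06,0.09],0.04],[[0,0,40],[0.005,0.09,0.09],0.04]]' 60
python3 -m jog '[[[0,0,50],[0.008,0.02,0],0.04],[[0,0,50],[0.008,0.02,0],0.04],[[0,0,50],[0.008,0.02,0],0.04],[[0,0,50],[0.008,0.02,0],0.04],[[0,0,50],[0.008,0.02,0],0.04]]'
python3 - <<'E'
from h import *
where()
for c,B in(("top",(190,130,300,200)),("scene",(350,190,480,290))):
    f=grab_frame(c);cv2.imwrite(f"pics/in_{c}.png",f[:,:,::-1])
    print(c,[([round(v) for v in d["rect"]],round(d["p"],2)) for d in spot_in("float",c)],[([round(v) for v in d["rect"]],round(d["p"],2)) for d in spot_in("float_grip",c)])
    for z in(.029,):
        print(proj(c,(.559,.2214,z)))
    print(blob(c,f,(40,90,30),(90,255,255),(170,150,300,200) if c=="top" else (400,215,520,330)))
E
```

```text
t: 23.02
tool_pos: [0.5573, 0.2209, 0.1534]
ee_rot: [-2.313, -2.104, -0.002]
force: [0.7, 0.5, -0.3]
gripper_width: 0.397
grip_force: 0.0
t: 23.65
tool_pos: [0.5642, 0.3123, 0.2458]
ee_rot: [-1.447, -2.774, -0.004]
force: [0.8, 0.5, -0.3]
gripper_width: 0.467
grip_force: 0.0
t: 24.28
tool_pos: [0.572, 0.3315, 0.2454]
ee_rot: [-0.14, -3.126, 0.007]
force: [-0.3, 0.2, 0.5]
gripper_width: 0.469
grip_force: 0.0
t 24.27 tcp [0.572  0.3315 0.2454] y [ 0.09   0.996 -0.005] yaw 84.9 z [-0.012 -0.004 -1.   ] F [-0.3  0.2  0.5] w 0.469 gf 0.0 q [ 0.43  0.38 -0.01  1.19  0.    0.52]
top [([236, 175, 52, 27], 0.66)] [([235, 172, 51, 28], 0.7), ([206, 173, 124, 47], 0.51)]
[[232.12775766 172.81314649]]
(array([185.10465116, 168.96511628]), 86)
scene [([404, 254, 49, 33], 0.6)] [([405, 256, 51, 36], 0.56)]
[[404.61291498 251.84099522]]
(array([452.4375, 256.65  ]), 80)
```

```bash
python3 -m jog '[[[0,0,0],[-0.001,0.002,-0.05],0.04],[[0,0,0],[-0.001,0.002,-0.1],0.04],[[0,0,0],[-0.001,0.002,-0.113],0.04],[[0,0,0],[-0.001,0.002,-0.113],0.04],[[0,0,0],[-0.001,0.002,-0.113],0.0]]' 60
python3 -m jog '[[[0,0,0],[0,0,0],0],[[0,0,0],[0,0,0],0],[[0,0,0],[0,0,0],0],[[0,0,0],[0,0,0],0]]'
python3 -m jog '[[[0,0,0],[-0.002,-0.025,0],0],[[0,0,0],[-0.005,-0.055,0],0],[[0,0,0],[-0.008,-0.09,0],0],[[0,0,0],[-0.01,-0.115,0],0],[[0,0,0],[-0.011,-0.125,0],0]]'
python3 -c "from h import *;where()"
```

```text
t: 25.2
tool_pos: [0.5725, 0.3341, 0.1337]
ee_rot: [-0.148, -3.129, 0.005]
force: [0.6, -1.1, 0.4]
gripper_width: 0.271
grip_force: 0.0
t: 25.7
tool_pos: [0.5725, 0.3335, 0.1341]
ee_rot: [-0.147, -3.13, 0.006]
force: [-0.3, -2.7, 5.9]
gripper_width: 0.149
grip_force: 60.5
t: 26.32
tool_pos: [0.5619, 0.2082, 0.1341]
ee_rot: [-0.148, -3.131, 0.001]
force: [-0.1, 2.6, 6.0]
gripper_width: 0.148
grip_force: 60.5
t 26.32 tcp [0.5619 0.2082 0.1341] y [ 0.095  0.996 -0.001] yaw 84.6 z [-0.008 -0.001 -1.   ] F [-0.1  2.6  6. ] w 0.148 gf 60.5 q [ 0.25  0.37 -0.28  0.93  0.    0.34]
```

```bash
python3 -m jog '[[[0,0,0],[-0.001,-0.012,0],0],[[0,0,0],[-0.0015,-0.02,0],0],[[0,0,0],[-0.002,-0.028,0],0],[[0,0,0],[-0.003,-0.034,0],0],[[0,0,0],[-0.003,-0.036,0],0]]'
python3 -m jog '[[[0,0,0],[0,-0.002,0],0],[[0,0,0],[0,-0.002,0],0]]'
```

```text
t: 26.95
tool_pos: [0.5591, 0.1737, 0.1341]
ee_rot: [-0.146, -3.131, -0.0]
force: [0.3, 6.7, 5.6]
gripper_width: 0.147
grip_force: 61.0
t: 27.2
tool_pos: [0.5591, 0.1734, 0.134]
ee_rot: [-0.145, -3.131, -0.007]
force: [0.4, 8.5, 4.9]
gripper_width: 0.146
grip_force: 60.9
```

The cover is at its shut stop (y = 0.1734, the same as at the start). I release, retreat and verify.

```bash
python3 -m jog '[[[0,0,0],[0,0.002,0],0],[[0,0,0],[0,0.002,0],0.04],[[0,0,0],[0,0.002,0],0.04],[[0,0,0],[0,0.002,0.005],0.04],[[0,0,0],[0,0.002,0.06],0.04]]'
python3 -m jog '[[[0,0,0],[-0.03,-0.03,0.05],0.04],[[0,0,0],[-0.06,-0.08,0.09],0.04],[[0,0,0],[-0.08,-0.13,0.1],0.04],[[0,0,0],[-0.08,-0.19,0.1],0.04],[[0,0,0],[-0.08,-0.25,0.1],0.04]]'
python3 - <<'E'
from h import *
where()
for c,B in(("top",(170,150,300,200)),("scene",(360,215,520,330))):
    f=grab_frame(c)
    print(c,"green",blob(c,f,(40,90,30),(90,255,255),B))
    for n in("float","old_float","glaze_jar","loop_tool"):print(n,[([round(v) for v in d["rect"]],round(d["p"],2)) for d in spot_in(n,c)])
E
```

```text
t: 27.82
tool_pos: [0.5532, 0.1713, 0.1874]
ee_rot: [-0.148, -3.115, 0.012]
force: [0.8, 0.5, -0.6]
gripper_width: 0.469
grip_force: 0.0
t: 28.45
tool_pos: [0.4763, -0.0794, 0.2921]
ee_rot: [-0.147, -3.127, 0.009]
force: [0.7, -0.5, 0.2]
gripper_width: 0.467
grip_force: 0.0
t 28.45 tcp [ 0.4763 -0.0794  0.2921] y [ 0.094  0.996 -0.006] yaw 84.6 z [-0.011 -0.005 -1.   ] F [ 0.7 -0.5  0.2] w 0.467 gf 0.0 q [-0.3   0.04 -0.34  1.21 -0.01 -0.2 ]
top green (array([247.5049505 , 169.84158416]), 101)
float []
old_float [([453, 194, 59, 16], 0.88)]
glaze_jar [([308, 107, 25, 28], 0.88)]
loop_tool [([233, 252, 66, 14], 0.4)]
scene green (array([389.33823529, 238.01470588]), 68)
float []
old_float [([212, 179, 48, 26], 0.67)]
glaze_jar [([311, 295, 26, 37], 0.79)]
loop_tool [([310, 182, 53, 12], 0.57)]
```

The green grip's centroids match the fully shut starting pictures to 0.1 px. The float is out of sight inside the case, and the other things checked are where they were. I hand the job in.

```bash
python3 -c "from station import *;print(sign_off())"
```

```text
the job is handed in; nothing more can be done
None
```

The job is done and handed in at about 28 s: the pale float was laid on the cork mat, picked up again and laid flat, grip up, in the case bay, and the cover is pushed fully shut past its catch.

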